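Open the egg washer's worn rinse valve by one true turn

TASK

Open the egg washer's rinse valve (the one whose handwheel carries an upright revolving handle) by exactly one full turn of stem movement: wind the wheel counter-clockwise, first taking up its slack, and count the turn only from where the slack ends and the stem begins to rise. Never open it much further than that, leave the drain valve's plain wheel alone and do not shift the eggs, the bottle, the mug or the jar, then let go of the handle.

Things in the scene. Friction and masses are not known exactly. Their poses are not given: they have to be found in the camera images.
- crank_grip (a point): Middle of the rinse wheel's handle: an upright black cylinder, 24 mm in diameter, 55 mm tall, 62 mm from the wheel's axis, revolving freely on its own pin, so a hand can hold it without turning. This point is on the handle's axis, 155 mm above the table, 27 mm below the handle's top. It may start anywhere round the circle. Its z axis is up.
- wheel_centre (a point): Centre of the rinse valve's handwheel, 118 mm above the table on its vertical axis: a level dark steel wheel, 144 mm over the rim, rim 12 mm thick, 4 spokes; x axis along the handle's spoke. Counter-clockwise seen from above opens. It stays where it is left. Slack: it first turns freely by an unknown 30 to 200 degrees with under 1.5 N at the handle, the stem standing still.
- stem_top (a point): Rounded top of the rinse valve's steel stem, 15 mm in diameter, at the wheel's hub, 133.5 mm above the table when shut, as at the start. Past the slack the wheel takes about 13 N at the handle (0.8 N m; 6 to 13 N remain on a hand that stops there) and the stem rises 4 mm per full turn of the wheel, without rotating. Turning back first re-enters the slack (210 degrees in all).
- drain_valve: The drain valve: dark flanged body on a foot plate with a 220 mm level pipe stub along its x axis; origin on the table under the wheel's axis.
- rinse_valve: The rinse valve: fixed, dark flanged body on a foot plate with a 220 mm level pipe stub along its x axis, 72 mm over the flanges; origin on the table under the wheel's axis.
- egg_tray: Small grey pulp tray with six brown eggs, 150 x 100 x 65 mm, loose; origin under its centre. Leave alone.
- spray_bottle: Clear bottle with white cap, 68 mm wide, 170 mm tall, loose; origin under its centre. Leave alone.
- mug: White mug, 80 mm wide, 90 mm tall, loose; origin under its centre. Leave alone.
- jar: White jar, 64 mm wide, 90 mm tall, loose; origin under its centre. Leave alone.
- drain_rim (a point): Point on the rim of the other valve's wheel, at the end of a spoke: that wheel is plain, 3 spokes, 102 mm over the rim, no handle, 104 mm above the table, this point 45 mm from its axis. Leave alone.
Mind the look-alikes: they are no part of the job. Leave any blue look-alike of the rinse_valve alone.

How it is judged:
By the outcome, as a careful person would: the job done as asked, in the order asked, and still so for the second after the job is handed in, with the robot touching nothing.
It also fails if it takes over 64 s, if anything falls off the work surface, if the arm or the gripper's body presses on something with over 40 N, if the wrist force passes 120 N, or if a joint passes its speed limit or range.

ROBOT

A 7-joint arm with a two-finger parallel gripper is mounted at the origin on the work surface. World frame = base frame: x ahead of the robot, y to its left, z up, the work surface at z = 0. Lengths are in m, angles in rad, forces in N, time in s.
With the tool pointing down it reaches from about 0.425 to 1.025 m from the base axis. Payload 9.4 kg.
Tool frame: the origin (TCP) lies between the finger pads; the fingertips stand 25 mm ahead of it and the grasp point (between the pads) lies 6 mm ahead of it; x points along the fingers, z is the direction in which the jaws open and shut, and the axes are right-handed (so a half turn about x gives the same grasp; the last joint's range is limited). The gripper opens to 93 mm and grips with 3 to 60 N. Pads are 15 mm wide; open, the fingers measure 128 mm over their backs; the gripper's body (75 mm by 188 mm) begins 65 mm behind the grasp point.
Start: joints at [1.059, 0.599, -0.003, 1.599, 0.002, 0.943, -0.08], TCP at [0.305, -0.658, 0.219] pointing down, gripper open.
Joint ranges: [-2.57, 2.57], [-0.35, 1.97], [-1.29, 1.29], [0.11, 2.56], [-1.05, 4.19], [0.11, 1.86], [-2.63, 2.63]. Speed limits (rad/s): [2.22, 2.22, 3.01, 3.01, 3.14, 3.14, 3.14].

INTERFACE

Orientations are given as [roll, pitch, yaw] about the fixed x, y, z axes, in that order (R = Rz(yaw) Ry(pitch) Rx(roll)).
In Python, from workcell import * gives the robot as it stands.
- The arm moves only by the tool servo_tool, never from a script. Its argument "rows" is one flat list of numbers, 6 for each row, row after row: the shift along the world's x, y, z normalised to -1 to 1, where 1 is 0.02 m, then the turn, a rotation vector about the world's x, y, z normalised to -1 to 1, where 1 is 0.08 rad. A call has exactly 5 rows; each row shifts and turns the commanded pose from where the row before left it; what a row does not reach is not made up. A row lasts 1/12 s, in which the tool goes at most 41.7 mm and 7.16 degrees, less where a joint would pass 70% of its speed; a pose out of reach is approached as far as the arm can. A call with a number of a shift or a turn outside -1 to 1 is refused whole. A call with a gripper value outside its range is refused whole. "jaw" is the opening, from 0 (shut) to 1 (fully open), set as the call begins (left out, the last holds). The fingers move at their own pace and stop on an object; the grip force is fixed at half the most. Time passes only in rows, so rows that do not move let the fingers close, or fill a call up. It gives the time, the measured TCP pose, the force and the opening at its end, in the units of the state.
- get_state(): the state, without advancing time (a new reading comes with each control period).
- capture(name): name is "side" or "top"; returns a dict with "img" (480x640x3 uint8, red, green, blue), "K" (3x3 intrinsics, pixels), "rvec" (rotation vector, rad) and "tvec" (3), from world to camera coordinates, as OpenCV has them. Camera axes: x right, y down, z forward; pixel columns grow to the right and rows downward; lengths in m; the calibration is good to about 2 mm. A picture is of the moment at which its call begins. There is no depth.
- finish_job(): hands the job in, once; it reports no verdict.
The state is a dict: "time": time; "joint_positions": joint angles; "qd": joint speeds; "effort": joint torques, N m; "tcp_pos": TCP position; "orientation": TCP orientation; "force": force on the tool from outside, world axes, zero at the start; "moment": the same for the moment, N m; "width": opening from 0.0 (shut) to 1.0 (fully open).
Only numpy, scipy, OpenCV 4.12 (cv2) and the standard library are available. Lean on these libraries where they do the work, as an engineer would, in place of code of your own. Each camera call takes 0.05 s, during which the arm holds its last target.

## Working session

There is one attempt and no reset: what is moved stays moved. The work goes in short steps, Python scripts to look and compute and a tool call to move; the robot and the scene stay as the last step left them, time stands still between calls to the robot, and variables do not carry over. Pictures are saved under pics/ and viewed, and the job is handed in when it is done.

Besides the shell and the picture viewer there is one more tool, called after "Emit:" as name(argument=value, ...) on one line, values as JSON. servo_tool: Moves the arm, as the interface text tells. Scaled input: -1 to 1 covers 0.02 m each way for a shift and 0.08 rad each way for a turn. Its arguments: {"type":"object","properties":{"rows":{"type":"array","items":{"type":"number"}},"jaw":{"type":"number"}},"required":["rows"]}

```bash
mkdir -p pics; ls; python3 - <<'E'
from workcell import *
import cv2
print(get_state())
for n in ("side","top"):
    c=capture(n); cv2.imwrite(f"pics/{n}0.png",c["img"][:,:,::-1]); print(n,c["K"],c["rvec"],c["tvec"])
E
```

```text
pics
{'time': 0.0, 'joint_positions': array([ 1.05930293,  0.60012774, -0.00256741,  1.60013303,  0.00182343,
        0.94287293, -0.0798053 ]), 'qd': array([ 0.00115236,  0.00010386,  0.00078067,  0.00096458, -0.00095748,
       -0.0008111 , -0.00038483]), 'effort': array([-5.65852474e-05, -7.65049267e+01,  1.49726652e+00, -2.52346140e+01,
       -5.23879391e-02,  1.68378867e-02,  1.50110691e-04]), 'tcp_pos': array([ 0.30517449, -0.65710839,  0.2180566 ]), 'orientation': array([-3.04617863,  1.56925739,  2.10109069]), 'force': array([ 0.40194857, -0.17982085, -0.18384984]), 'moment': array([ 0.01191947,  0.02984313, -0.03749723]), 'width': 0.998855309442309}
side [[602.47892455   0.         318.81824396]
 [  0.         602.47892455 239.93678946]
 [  0.           0.           1.        ]] [ 0.86532986 -2.53336438  1.11610793] [0.44402097 0.2387698  1.69926411]
top [[482.65644465   0.         316.10169504]
 [  0.         482.65644465 238.58927689]
 [  0.           0.           1.        ]] [ 2.20349874 -2.01939742  0.20781893] [0.05351049 0.52985787 1.3676554 ]
```

View pics/side0.png

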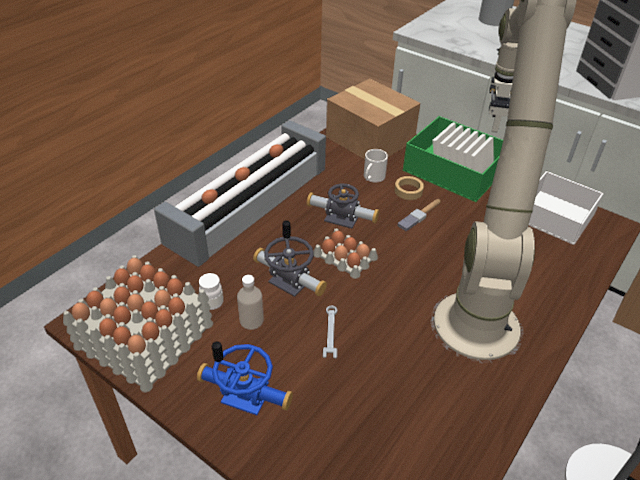

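View pics/top0.png

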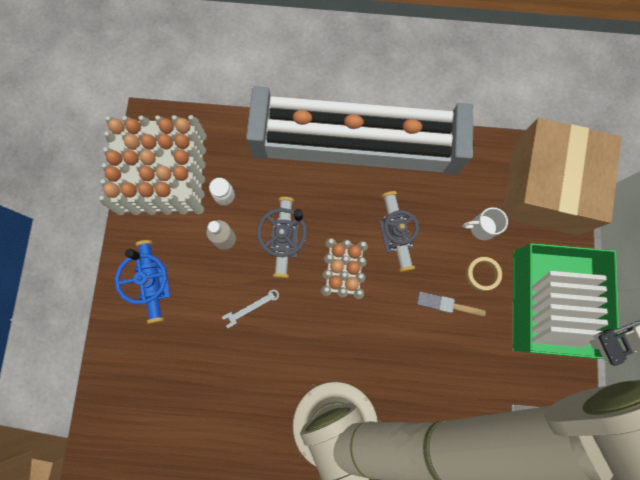

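Candidates: dark rinse wheel with the upright handle, top (282,232), handle (298,215); blue look-alike (141,280); plain drain wheel (402,228). By the description it is the dark one with the handle; next is a close crop to check.

```bash
cat > h.py <<'E'
import cv2,numpy as np
from workcell import *
def P(c): 
    R=cv2.Rodrigues(np.array(c["rvec"]))[0]; return np.array(c["K"])@np.c_[R,np.array(c["tvec"])]
def onz(c,u,v,z):
    M=P(c); A=np.c_[M[:,0],M[:,1],-np.array([u,v,1.])]; return np.linalg.solve(A,-(M[:,2]*z+M[:,3]))[:2]
def pix(c,p):
    q=P(c)@np.r_[p,1]; return q[:2]/q[2]
def tri(c1,p1,c2,p2):
    X=cv2.triangulatePoints(P(c1),P(c2),np.array(p1,float),np.array(p2,float)); return (X[:3]/X[3]).ravel()
def crop(c,x,y,w,h,s,fn):
    cv2.imwrite(fn,cv2.resize(c["img"][y:y+h,x:x+w,::-1],None,fx=s,fy=s,interpolation=cv2.INTER_CUBIC))
E
python3 - <<'E'
from h import *
t=capture("top");s=capture("side")
crop(t,230,180,100,110,5,"pics/t1.png"); crop(s,240,210,100,100,6,"pics/s1.png")
E
```

```text
(no output)
```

View pics/t1.png

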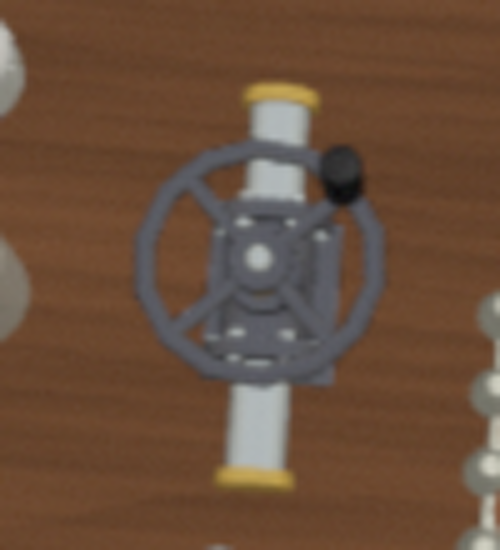

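View pics/s1.png

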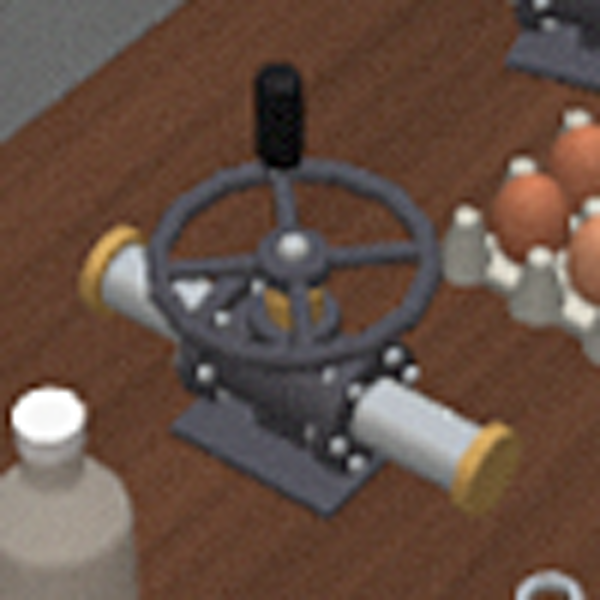

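The crops show a dark wheel with 4 spokes and a black upright handle. Top view: stem tip about (281.2,231.0), handle mid about (298.2,214.6). Side view: stem tip (288.4,250), handle mid (286.2,229.2).

```bash
python3 - <<'E'
from h import *
t=capture("top");s=capture("side")
a=tri(t,(281.2,231.0),s,(288.4,250.0)); print("stem",a, onz(t,281.2,231,.1335),onz(s,288.4,250,.1335))
print("rim c top",onz(t,281.5,231.8,.118), "side",onz(s,(149+441)/12+239.6,(156+362)/12+209.6,.118))
for z in(.128,.155,.1825): print(z)
h=tri(t,(298.2,214.6),s,(286.2,229.2)); print("handle",h,onz(t,298.2,214.6,.155),onz(s,286.2,229.2,.155))
c=onz(t,281.2,231,.1335)/2+onz(s,288.4,250,.1335)/2
h2=onz(t,298.2,214.6,.155)/2+onz(s,286.2,229.2,.155)/2
print(c,h2,np.linalg.norm(h2-c),np.degrees(np.arctan2(*(h2-c)[::-1])))
# project model
p=np.r_[c+ .062*(h2-c)/np.linalg.norm(h2-c)]
for z in(.1275,.155,.1825): print(z,pix(t,np.r_[p,z]),pix(s,np.r_[p,z]))
# others
for n,u,v,z in (("bottle",213,228,.17),("jar",222,189,.09),("tray",345,268,.04),("drain",402,228,.104),("rollR",255,120,.1)): print(n,onz(t,u,v,z))
E
```

```text
stem [0.52033527 0.19709459 0.13032221] [0.51987298 0.19692215] [0.51803324 0.19958619]
rim c top [0.52095766 0.19722873] side [0.52039594 0.19545785]
0.128
0.155
0.1825
handle [0.56493839 0.15270884 0.15426676] [0.56544063 0.15301306] [0.5639084  0.15321605]
[0.51895311 0.19825417] [0.56467451 0.15311455] 0.06424975918872446 -44.63314100446224
0.1275 [297.84375431 217.79173273] [286.27734949 236.57843771]
0.155 [297.51142678 215.37809028] [286.09710009 229.58544231]
0.1825 [297.16535525 212.86462741] [285.91295578 222.44133906]
bottle [0.50421825 0.37838966]
jar [0.63917175 0.38599007]
tray [0.44551109 0.00743217]
drain [ 0.56500187 -0.14263027]
rollR [0.85867759 0.31239382]
```

```bash
python3 - <<'E'
from h import *
from scipy.spatial.transform import Rotation as R
s=get_state(); print(R.from_euler('xyz',s['orientation']).as_matrix().round(3), s['tcp_pos'],s['time'])
t=np.array([.565,.153,.26]); d=t-s['tcp_pos']; print(d/.02, d/.02/45)
E
```

```text
[[-0.     0.907  0.421]
 [ 0.     0.421 -0.907]
 [-1.    -0.    -0.001]] [ 0.30528954 -0.65740249  0.21860679] 0.3
[12.98552314 40.52012444  2.06966057] [0.28856718 0.90044721 0.04599246]
```

Emit:
servo_tool(rows=[0.1,0.3,0.6,0,0,0,0.29,0.9,0.6,0,0,0,0.29,0.9,0.5,0,0,0,0.29,0.9,0.4,0,0,0,0.29,0.9,0,0,0,0], jaw=1)

```text
time: 0.72
tcp_pos: [0.3315, -0.5788, 0.2636]
orientation: [0.2, 1.568, -0.936]
force: [0.2, 0.0, 0.0]
width: 1.003
```

Emit:
servo_tool(rows=[0.3,0.95,0,0,0,0,0.3,0.95,0,0,0,0,0.3,0.95,0,0,0,0,0.3,0.95,0,0,0,0,0.3,0.95,0,0,0,0])

```text
time: 1.13
tcp_pos: [0.361, -0.4828, 0.2618]
orientation: [0.373, 1.57, -0.762]
force: [-0.1, 0.6, 0.8]
width: 1.002
```

Emit:
servo_tool(rows=[0.3,0.95,0,0,0,0,0.3,0.95,0,0,0,0,0.3,0.95,0,0,0,0,0.3,0.95,0,0,0,0,0.3,0.95,0,0,0,0])

```text
time: 1.55
tcp_pos: [0.3909, -0.3879, 0.2617]
orientation: [0.421, 1.57, -0.714]
force: [0.4, -0.3, 0.1]
width: 0.998
```

Emit:
servo_tool(rows=[0.3,0.95,0,0,0,0,0.3,0.95,0,0,0,0,0.3,0.95,0,0,0,0,0.3,0.95,0,0,0,0,0.3,0.95,0,0,0,0])

```text
time: 1.97
tcp_pos: [0.4207, -0.2929, 0.2617]
orientation: [0.51, 1.57, -0.626]
force: [0.4, -0.2, -0.1]
width: 1.002
```

Emit:
servo_tool(rows=[0.3,0.95,0,0,0,0,0.3,0.95,0,0,0,0,0.3,0.95,0,0,0,0,0.3,0.95,0,0,0,0,0.3,0.95,0,0,0,0])

```text
time: 2.38
tcp_pos: [0.4506, -0.1979, 0.2617]
orientation: [0.653, 1.57, -0.482]
force: [0.5, -0.7, -0.2]
width: 0.999
```

Emit:
servo_tool(rows=[0.3,0.95,0,0,0,0,0.3,0.95,0,0,0,0,0.3,0.95,0,0,0,0,0.3,0.95,0,0,0,0,0.3,0.95,0,0,0,0])

```text
time: 2.8
tcp_pos: [0.4804, -0.103, 0.2617]
orientation: [0.785, 1.57, -0.35]
force: [0.5, -0.1, 0.4]
width: 1.002
```

Emit:
servo_tool(rows=[0.3,0.95,0,0,0,0,0.3,0.95,0,0,0,0,0.3,0.95,0,0,0,0,0.3,0.95,0,0,0,0,0.3,0.95,0,0,0,0])

```text
time: 3.22
tcp_pos: [0.5104, -0.0081, 0.2617]
orientation: [0.899, 1.57, -0.236]
force: [-0.0, -0.1, -0.4]
width: 0.999
```

Emit:
servo_tool(rows=[0.3,0.9,0,0,0,0,0.3,0.9,0,0,0,0,0.3,0.9,0,0,0,0,0.3,0.9,0,0,0,0,0.3,0.9,0,0,0,0])

```text
time: 3.63
tcp_pos: [0.5403, 0.0819, 0.2617]
orientation: [0.981, 1.57, -0.155]
force: [1.3, -0.6, 0.1]
width: 0.995
```

Emit:
servo_tool(rows=[0.3,0.9,-0.2,0,0,0,0.3,0.9,-0.2,0,0,0,0.3,0.9,-0.2,0,0,0,0.3,0.65,-0.2,0,0,0,0,0.2,0,0,0,0])

```text
time: 4.05
tcp_pos: [0.5647, 0.1541, 0.2447]
orientation: [2.666, 1.57, 1.532]
force: [-0.2, 0.4, 0.1]
width: 0.994
```

```bash
python3 - <<'E'
from h import *
t=capture("top");s=capture("side")
crop(t,230,150,120,120,5,"pics/t2.png"); crop(s,220,150,130,130,4.5,"pics/s2.png")
st=get_state();print(st['tcp_pos'],st['joint_positions'],st['time'])
E
```

```text
[0.564147   0.15211914 0.24500413] [-0.21555708  0.40818016 -0.20169092  1.89169612  0.10587154  0.85230374
 -1.60542804] 4.15
```

View pics/t2.png

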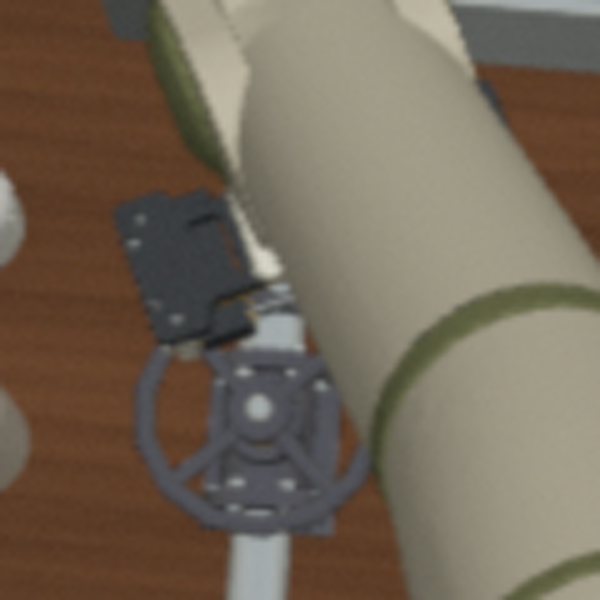

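View pics/s2.png

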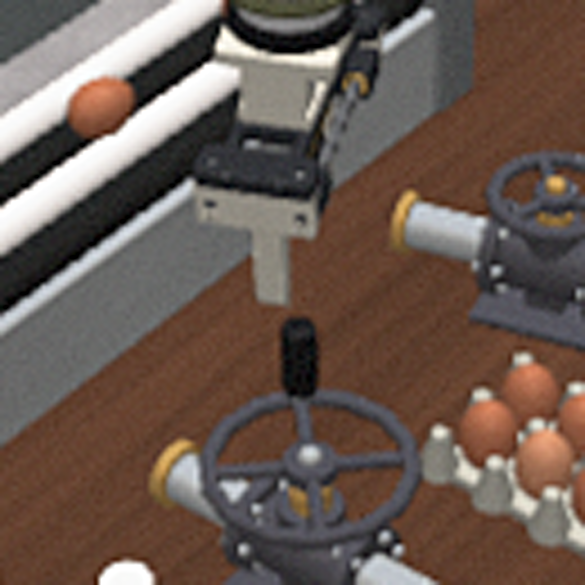

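```bash
python3 - <<'E'
from h import *
s=capture("side");st=get_state();p=st['tcp_pos']
from scipy.spatial.transform import Rotation as R
M=R.from_euler('xyz',st['orientation']).as_matrix();z=M[:,2];print(M.round(3))
for k in(-.055,0,.055):
  q=p+.025*M[:,0]+k*z; print(k,(pix(s,q)-[220,150]+.5)*4.5)
print((pix(s,[.565,.153,.1825])-[220,150]+.5)*4.5)
C=-np.linalg.inv(cv2.Rodrigues(s["rvec"])[0])@s["tvec"];print(C)
E
```

```text
[[-0.     0.907  0.422]
 [-0.001  0.422 -0.907]
 [-1.    -0.     0.   ]]
-0.055 [277.45040174 335.62687593]
0 [300.06731665 279.49013637]
0.055 [321.65910724 225.8978259 ]
[298.222687   325.63231277]
[-0.28505701  1.14635304  1.32146939]
```

```bash
python3 - <<'E'
from h import *
s=capture("side");st=get_state();p=st['tcp_pos']
from scipy.spatial.transform import Rotation as R
M=R.from_euler('xyz',st['orientation']).as_matrix()
x0,y0,S=210,120,7
im=cv2.resize(s["img"][y0:y0+85,x0:x0+100,::-1],None,fx=S,fy=S,interpolation=cv2.INTER_CUBIC)
def d(l,col,r=3):
  q=p+M@np.array(l); a=(pix(s,q)-[x0,y0]+.5)*S; cv2.circle(im,(int(a[0]),int(a[1])),r,col,-1)
for k in(-.064,-.0465,.0465,.064):
  for y in(-.0075,.0075):
    for x in (.025,-.05): d([x,y,k],(0,0,255) if k<0 else (255,0,0))
for y in(-.0375,.0375):
  for k in(-.094,.094): d([-.059,y,k],(0,255,0),4)
d([0,0,0],(0,255,255),4)
cv2.imwrite("pics/s3.png",im)
E
```

```text
(no output)
```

View pics/s3.png

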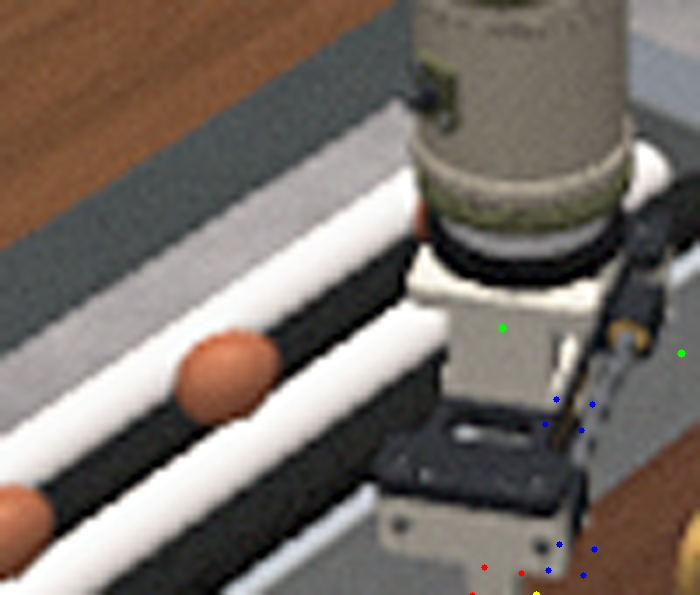

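```bash
python3 - <<'E'
from h import *
s=capture("side");st=get_state();p=st['tcp_pos']
from scipy.spatial.transform import Rotation as R
M=R.from_euler('xyz',st['orientation']).as_matrix()
x0,y0,S=235,170,8
im=cv2.resize(s["img"][y0:y0+75,x0:x0+90,::-1],None,fx=S,fy=S,interpolation=cv2.INTER_CUBIC)
def d(l,col,r=3):
  q=p+M@np.array(l); a=(pix(s,q)-[x0,y0]+.5)*S; cv2.circle(im,(int(a[0]),int(a[1])),r,col,-1)
for k in(-.064,-.0465,.0465,.064):
  for y in(-.0075,.0075):
    for x in (.025,-.05): d([x,y,k],(0,0,255) if k<0 else (255,0,0))
for y in(-.0375,.0375):
  for k in(-.094,.094): d([-.059,y,k],(0,255,0),4)
d([0,0,0],(0,255,255),4)
cv2.imwrite("pics/s4.png",im); print(st['time'],get_state()['width'])
E
```

```text
4.3 0.997627116699249
```

View pics/s4.png

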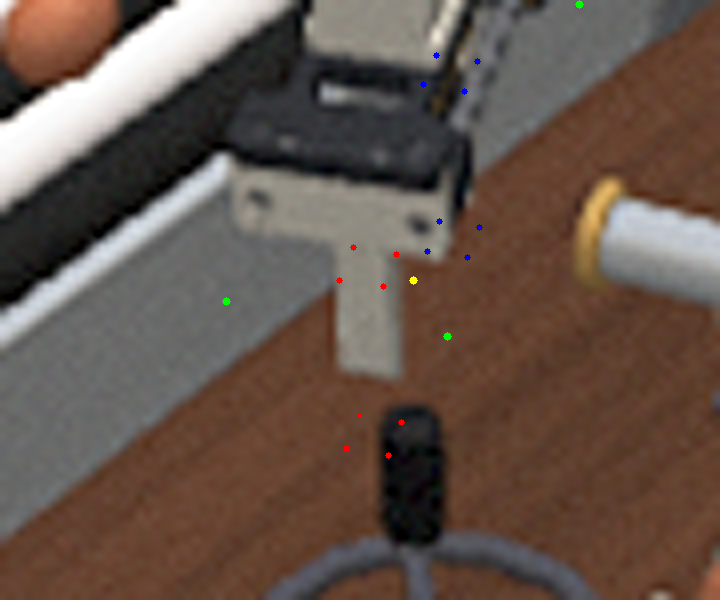

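```bash
python3 - <<'E'
from h import *
s=capture("top");st=get_state();p=st['tcp_pos']
from scipy.spatial.transform import Rotation as R
M=R.from_euler('xyz',st['orientation']).as_matrix()
x0,y0,S=235,170,8
im=cv2.resize(s["img"][y0:y0+75,x0:x0+90,::-1],None,fx=S,fy=S,interpolation=cv2.INTER_CUBIC)
def d(l,col,r=3):
  q=p+M@np.array(l); a=(pix(s,q)-[x0,y0]+.5)*S; cv2.circle(im,(int(a[0]),int(a[1])),r,col,-1)
for k in(-.064,-.0465,.0465,.064):
  for y in(-.0075,.0075):
    for x in (.025,-.05): d([x,y,k],(0,0,255) if k<0 else (255,0,0))
for y in(-.0375,.0375):
  for k in(-.094,.094): d([-.059,y,k],(0,255,0),4)
d([0,0,0],(0,255,255),4)
cv2.imwrite("pics/t4.png",im)
C=-np.linalg.inv(cv2.Rodrigues(s["rvec"])[0])@s["tvec"];print(C)
E
```

```text
[0.24011309 0.0800599  1.44569365]
```

View pics/t4.png

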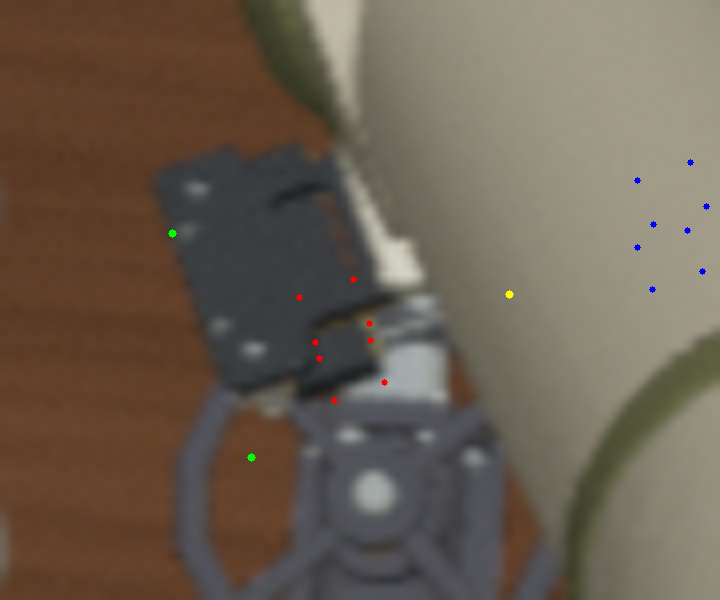

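```bash
python3 - <<'E'
from h import *
from scipy.spatial.transform import Rotation as R
M=R.from_euler('xyz',[-3.04617863,1.56925739,2.10109069]).as_matrix(); p=np.array([.3052,-.6573,.2185])
for n,x0,y0,S in(("top",570,300,8),("side",450,40,6)):
  s=capture(n); im0=cv2.imread(f"pics/{n}0.png")
  im=cv2.resize(im0[y0:y0+90,x0:x0+90],None,fx=S,fy=S,interpolation=cv2.INTER_CUBIC)
  def d(l,col,r=3):
    q=p+M@np.array(l); a=(pix(s,q)-[x0,y0]+.5)*S; cv2.circle(im,(int(a[0]),int(a[1])),r,col,-1)
  for k in(-.064,-.0465,.0465,.064):
   for y in(-.0075,.0075):
    for x in (.025,-.05): d([x,y,k],(0,0,255) if k<0 else (255,0,0))
  for y in(-.0375,.0375):
   for k in(-.094,.094): d([-.059,y,k],(0,255,0),4)
  d([0,0,0],(0,255,255),4)
  cv2.imwrite(f"pics/{n}5.png",im[:600,:800])
E
```

```text
(no output)
```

View pics/top5.png

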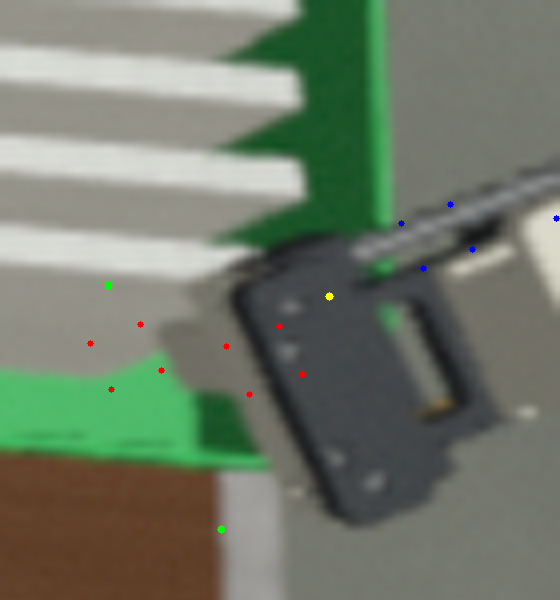

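View pics/side5.png

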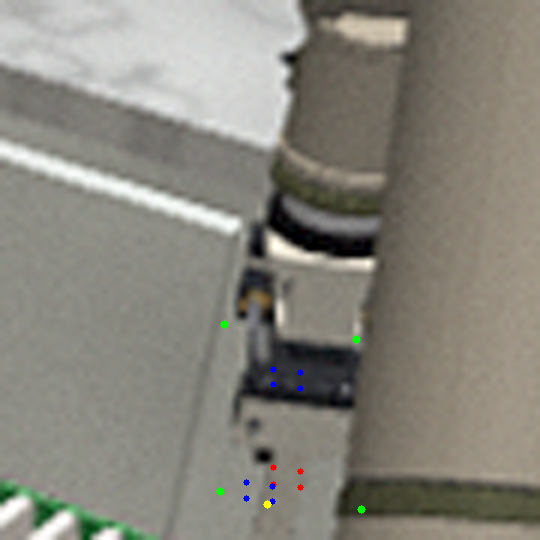

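The side view has the open fingertips about 35 mm higher than the state and the spec predict, maybe because the fingers arc as they close. I'll go down part way and look again.

Emit:
servo_tool(rows=[0,0,-0.5,0,0,0,0,0,-0.5,0,0,0,0,0,-0.5,0,0,0,0,0,-0.4,0,0,0,0,0,0,0,0,0])

```text
time: 4.87
tcp_pos: [0.5635, 0.151, 0.2044]
orientation: [-1.682, 1.567, -2.818]
force: [0.4, -0.4, -0.7]
width: 0.999
```

```bash
cat > v.py <<'E'
from h import *
import sys
from scipy.spatial.transform import Rotation as R
tag=sys.argv[1]
s=capture("side");st=get_state();p=st['tcp_pos']
M=R.from_euler('xyz',st['orientation']).as_matrix()
x0,y0,S=235,180,8
im=cv2.resize(s["img"][y0:y0+75,x0:x0+95,::-1],None,fx=S,fy=S,interpolation=cv2.INTER_CUBIC)
def d(l,col,r=3):
  q=p+M@np.array(l); a=(pix(s,q)-[x0,y0]+.5)*S; cv2.circle(im,(int(a[0]),int(a[1])),r,col,-1)
h=st['width']*.093/2
for k in(-h-.0175,-h):
  for y in(-.0075,.0075):
    for x in (.025,-.05): d([x,y,k],(0,0,255))
d([0,0,0],(0,255,255),4)
cv2.imwrite(f"pics/v{tag}.png",im); print(st['time'],p,st['force'],st['width'])
E
python3 v.py 1
```

```text
4.9167 [0.56388072 0.15122636 0.20543349] [-0.34994206  0.57002044 -0.59877307] 0.9986939634939629
```

View pics/v1.png

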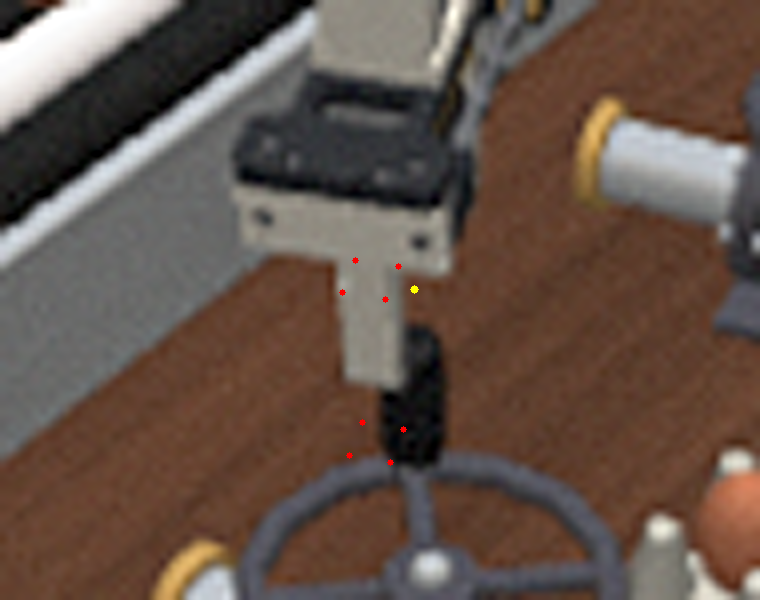

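Emit:
servo_tool(rows=[0.05,0.1,-0.4,0,0,0,0,0,-0.5,0,0,0,0,0,-0.5,0,0,0,0,0,-0.3,0,0,0,0,0,0,0,0,0])

```text
time: 5.33
tcp_pos: [0.5647, 0.1532, 0.1711]
orientation: [-1.676, 1.568, -2.811]
force: [-0.7, 0.1, -0.1]
width: 0.995
```

```bash
python3 v.py 2
```

```text
5.3833 [0.56505928 0.15331395 0.17191351] [ 0.92009367 -0.25034439  0.03153398] 1.001037049801414
```

View pics/v2.png

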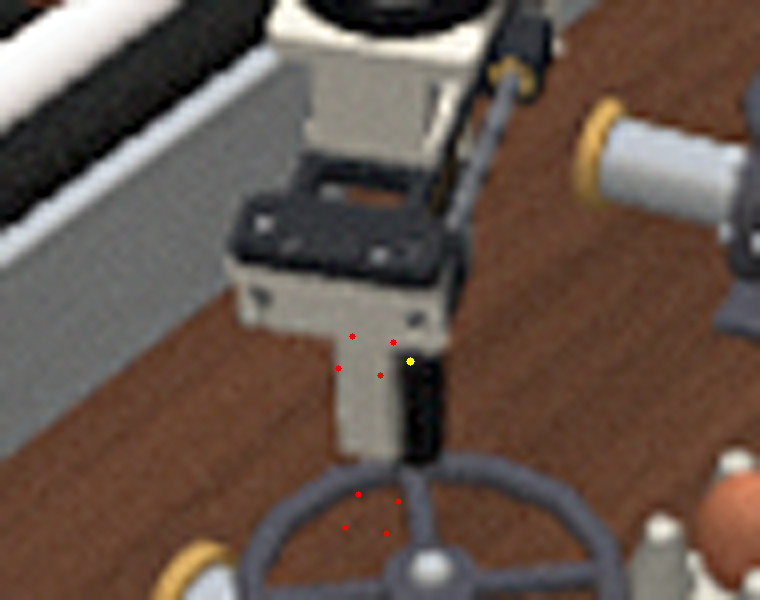

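Emit:
servo_tool(rows=[0,0,0,0,0,0,0,0,0,0,0,0,0,0,0,0,0,0,0,0,0,0,0,0,0,0,0,0,0,0], jaw=0)

```text
time: 5.8
tcp_pos: [0.5657, 0.1535, 0.1732]
orientation: [1.394, 1.57, 0.258]
force: [-0.4, -0.2, -0.7]
width: 0.69
```

Emit:
servo_tool(rows=[0,0,0,0,0,0,0,0,0,0,0,0,0,0,0,0,0,0,0,0,0,0,0,0,0,0,0,0,0,0])

```text
time: 6.22
tcp_pos: [0.5656, 0.1534, 0.1729]
orientation: [-1.282, 1.571, -2.418]
force: [0.2, -0.1, 0.0]
width: 0.332
```

```bash
python3 v.py 3
```

```text
6.2667 [0.56555455 0.15347487 0.17290748] [ 0.32841114 -1.17173214  0.17618703] 0.2899847744016258
```

View pics/v3.png

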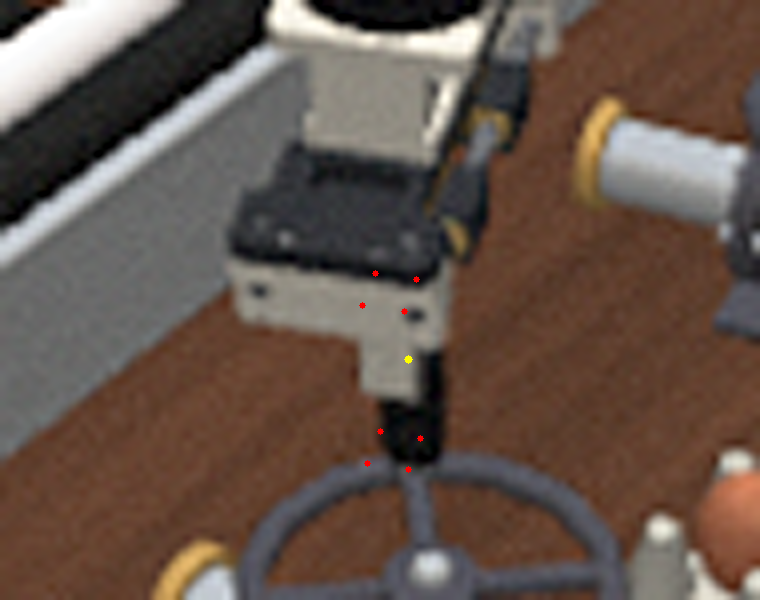

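Emit:
servo_tool(rows=[0,0,0,0,0,0,0,0,0,0,0,0,0,0,0,0,0,0,0,0,0,0,0,0,0,0,0,0,0,0], jaw=0.5)

```text
time: 6.68
tcp_pos: [0.5656, 0.1535, 0.1729]
orientation: [-1.895, 1.571, -3.031]
force: [0.3, 0.6, 0.3]
width: 0.498
```

Emit:
servo_tool(rows=[0,0,-0.3,0,0,0,0,0,-0.3,0,0,0,0,0,-0.2,0,0,0,0,0,-0.1,0,0,0,0,0,0,0,0,0])

```text
time: 7.1
tcp_pos: [0.5652, 0.1534, 0.1541]
orientation: [-1.7, 1.569, -2.836]
force: [0.0, -0.2, 1.0]
width: 0.501
```

Emit:
servo_tool(rows=[0,0,0,0,0,0,0,0,0,0,0,0,0,0,0,0,0,0,0,0,0,0,0,0,0,0,0,0,0,0], jaw=0)

```text
time: 7.52
tcp_pos: [0.5655, 0.1537, 0.1551]
orientation: [2.34, 1.571, 1.204]
force: [0.3, 0.8, 0.7]
width: 0.254
```

Emit:
servo_tool(rows=[0,0,0,0,0,0,0,0,0,0,0,0,0,0,0,0,0,0,0,0,0,0,0,0,0,0,0,0,0,0])

```text
time: 7.93
tcp_pos: [0.5656, 0.1536, 0.155]
orientation: [2.478, 1.571, 1.342]
force: [-0.5, 1.1, 0.3]
width: 0.258
```

```bash
python3 v.py 4
```

```text
7.9833 [0.56557034 0.15360538 0.15498769] [-0.65924549  1.60378377  1.15789945] 0.2508082930478324
```

View pics/v4.png

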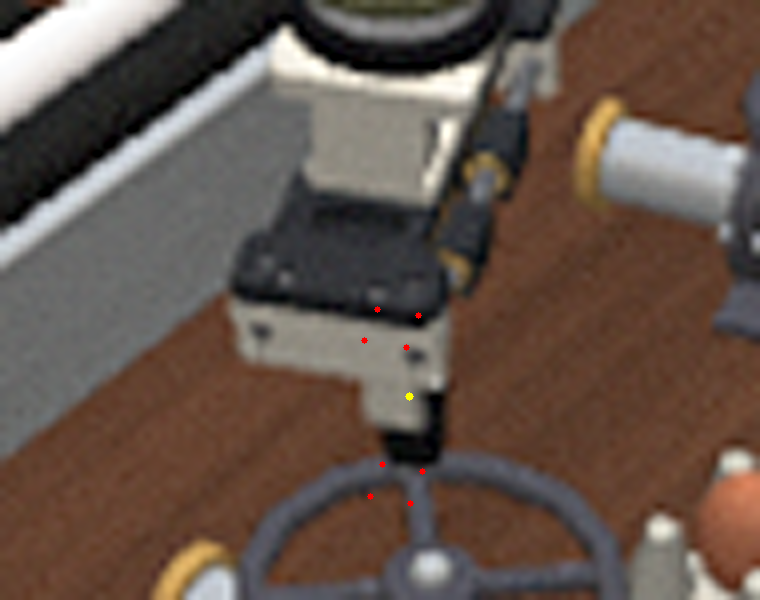

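Gripped: width 0.255 is 24 mm, so the pads are on the handle. Next is an arc table, starting at about −43.6°.

```bash
cat > arc.py <<'E'
import sys,numpy as np,json
# arc.py start step ncalls [x y offsets to fix on first row]
a0,st,n=float(sys.argv[1]),float(sys.argv[2]),int(sys.argv[3]); r=.062
e=np.zeros(2); off=np.array([float(v) for v in sys.argv[4:6]]) if len(sys.argv)>5 else np.zeros(2)
p=r*np.array([np.cos(np.radians(a0)),np.sin(np.radians(a0))]); c=p-off
for i in range(n):
  L=[]
  for k in range(5):
    a=np.radians(a0+st*(5*i+k+1)); t=r*np.array([np.cos(a),np.sin(a)])
    d=np.round((t-c)/.02,2); c=c+d*.02; L.append(f"{d[0]:g}, {d[1]:g}, 0, 0, 0, 0")
  print(a0+st*5*(i+1),"["+", ".join(L)+"]")
E
python3 arc.py -43.6 2 10
```

```text
-33.6 [0.07, 0.08, 0, 0, 0, 0, 0.07, 0.08, 0, 0, 0, 0, 0.07, 0.09, 0, 0, 0, 0, 0.07, 0.08, 0, 0, 0, 0, 0.06, 0.09, 0, 0, 0, 0]
-23.6 [0.06, 0.09, 0, 0, 0, 0, 0.05, 0.1, 0, 0, 0, 0, 0.05, 0.09, 0, 0, 0, 0, 0.05, 0.1, 0, 0, 0, 0, 0.05, 0.1, 0, 0, 0, 0]
-13.600000000000001 [0.04, 0.1, 0, 0, 0, 0, 0.04, 0.1, 0, 0, 0, 0, 0.03, 0.1, 0, 0, 0, 0, 0.03, 0.1, 0, 0, 0, 0, 0.03, 0.11, 0, 0, 0, 0]
-3.6000000000000014 [0.02, 0.1, 0, 0, 0, 0, 0.02, 0.11, 0, 0, 0, 0, 0.02, 0.11, 0, 0, 0, 0, 0.01, 0.11, 0, 0, 0, 0, 0.01, 0.1, 0, 0, 0, 0]
6.399999999999999 [0, 0.11, 0, 0, 0, 0, 0, 0.11, 0, 0, 0, 0, 0, 0.11, 0, 0, 0, 0, -0, 0.11, 0, 0, 0, 0, -0.01, 0.1, 0, 0, 0, 0]
16.4 [-0.02, 0.11, 0, 0, 0, 0, -0.02, 0.11, 0, 0, 0, 0, -0.02, 0.1, 0, 0, 0, 0, -0.02, 0.11, 0, 0, 0, 0, -0.03, 0.1, 0, 0, 0, 0]
26.4 [-0.03, 0.11, 0, 0, 0, 0, -0.04, 0.1, 0, 0, 0, 0, -0.04, 0.1, 0, 0, 0, 0, -0.04, 0.1, 0, 0, 0, 0, -0.05, 0.1, 0, 0, 0, 0]
36.4 [-0.05, 0.09, 0, 0, 0, 0, -0.05, 0.1, 0, 0, 0, 0, -0.06, 0.09, 0, 0, 0, 0, -0.06, 0.09, 0, 0, 0, 0, -0.06, 0.09, 0, 0, 0, 0]
46.4 [-0.07, 0.08, 0, 0, 0, 0, -0.06, 0.09, 0, 0, 0, 0, -0.08, 0.08, 0, 0, 0, 0, -0.07, 0.08, 0, 0, 0, 0, -0.08, 0.07, 0, 0, 0, 0]
56.4 [-0.08, 0.08, 0, 0, 0, 0, -0.08, 0.07, 0, 0, 0, 0, -0.08, 0.06, 0, 0, 0, 0, -0.09, 0.07, 0, 0, 0, 0, -0.09, 0.06, 0, 0, 0, 0]
```

Emit:
servo_tool(rows=[0.07,0.08,0,0,0,0,0.07,0.08,0,0,0,0,0.07,0.09,0,0,0,0,0.07,0.08,0,0,0,0,0.06,0.09,0,0,0,0])

```text
time: 8.4
tcp_pos: [0.5726, 0.1619, 0.1549]
orientation: [-0.176, 1.571, -1.312]
force: [-0.6, -0.8, 2.6]
width: 0.252
```

Emit:
servo_tool(rows=[0.06,0.09,0,0,0,0,0.05,0.1,0,0,0,0,0.05,0.09,0,0,0,0,0.05,0.1,0,0,0,0,0.05,0.1,0,0,0,0])

```text
time: 8.82
tcp_pos: [0.578, 0.1715, 0.155]
orientation: [1.032, 1.57, -0.104]
force: [0.1, -0.9, 1.8]
width: 0.254
```

```bash
python3 arc.py -23.6 1 18
```

```text
-18.6 [0.02, 0.05, 0, 0, 0, 0, 0.02, 0.05, 0, 0, 0, 0, 0.02, 0.05, 0, 0, 0, 0, 0.02, 0.05, 0, 0, 0, 0, 0.02, 0.05, 0, 0, 0, 0]
-13.600000000000001 [0.01, 0.05, 0, 0, 0, 0, 0.02, 0.06, 0, 0, 0, 0, 0.02, 0.05, 0, 0, 0, 0, 0.01, 0.05, 0, 0, 0, 0, 0.01, 0.05, 0, 0, 0, 0]
-8.600000000000001 [0.01, 0.05, 0, 0, 0, 0, 0.02, 0.06, 0, 0, 0, 0, 0.01, 0.05, 0, 0, 0, 0, 0.01, 0.05, 0, 0, 0, 0, 0, 0.06, 0, 0, 0, 0]
-3.6000000000000014 [0.01, 0.05, 0, 0, 0, 0, 0.01, 0.05, 0, 0, 0, 0, 0, 0.06, 0, 0, 0, 0, 0.01, 0.05, 0, 0, 0, 0, 0, 0.06, 0, 0, 0, 0]
1.3999999999999986 [0.01, 0.05, 0, 0, 0, 0, -0, 0.05, 0, 0, 0, 0, -0, 0.06, 0, 0, 0, 0, -0, 0.05, 0, 0, 0, 0, -0, 0.06, 0, 0, 0, 0]
6.399999999999999 [-0, 0.05, 0, 0, 0, 0, -0.01, 0.05, 0, 0, 0, 0, 0, 0.06, 0, 0, 0, 0, -0, 0.05, 0, 0, 0, 0, -0.01, 0.06, 0, 0, 0, 0]
11.399999999999999 [-0.01, 0.05, 0, 0, 0, 0, -0, 0.05, 0, 0, 0, 0, -0.01, 0.06, 0, 0, 0, 0, -0.01, 0.05, 0, 0, 0, 0, -0.01, 0.05, 0, 0, 0, 0]
16.4 [-0.01, 0.06, 0, 0, 0, 0, -0.02, 0.05, 0, 0, 0, 0, -0.01, 0.05, 0, 0, 0, 0, -0.01, 0.05, 0, 0, 0, 0, -0.02, 0.06, 0, 0, 0, 0]
21.4 [-0.01, 0.05, 0,
[... 588 characters left out ...]
3, 0.04, 0, 0, 0, 0, -0.04, 0.04, 0, 0, 0, 0]
46.4 [-0.03, 0.04, 0, 0, 0, 0, -0.04, 0.04, 0, 0, 0, 0, -0.04, 0.04, 0, 0, 0, 0, -0.03, 0.04, 0, 0, 0, 0, -0.04, 0.04, 0, 0, 0, 0]
51.4 [-0.04, 0.03, 0, 0, 0, 0, -0.04, 0.04, 0, 0, 0, 0, -0.04, 0.03, 0, 0, 0, 0, -0.04, 0.04, 0, 0, 0, 0, -0.05, 0.03, 0, 0, 0, 0]
56.4 [-0.04, 0.04, 0, 0, 0, 0, -0.04, 0.03, 0, 0, 0, 0, -0.05, 0.03, 0, 0, 0, 0, -0.04, 0.03, 0, 0, 0, 0, -0.05, 0.03, 0, 0, 0, 0]
61.4 [-0.04, 0.03, 0, 0, 0, 0, -0.05, 0.03, 0, 0, 0, 0, -0.04, 0.03, 0, 0, 0, 0, -0.05, 0.03, 0, 0, 0, 0, -0.05, 0.02, 0, 0, 0, 0]
66.4 [-0.04, 0.03, 0, 0, 0, 0, -0.05, 0.02, 0, 0, 0, 0, -0.05, 0.03, 0, 0, 0, 0, -0.05, 0.02, 0, 0, 0, 0, -0.05, 0.02, 0, 0, 0, 0]
```

Emit:
servo_tool(rows=[0.02,0.05,0,0,0,0,0.02,0.05,0,0,0,0,0.02,0.05,0,0,0,0,0.02,0.05,0,0,0,0,0.02,0.05,0,0,0,0])

```text
time: 9.23
tcp_pos: [0.5799, 0.1764, 0.155]
orientation: [1.123, 1.57, -0.014]
force: [1.4, -1.0, 2.6]
width: 0.257
```

Emit:
servo_tool(rows=[0.01,0.05,0,0,0,0,0.02,0.06,0,0,0,0,0.02,0.05,0,0,0,0,0.01,0.05,0,0,0,0,0.01,0.05,0,0,0,0])

```text
time: 9.65
tcp_pos: [0.5814, 0.1818, 0.1551]
orientation: [1.378, 1.57, 0.242]
force: [3.0, -1.7, 3.1]
width: 0.253
```

Emit:
servo_tool(rows=[0.01,0.05,0,0,0,0,0.02,0.06,0,0,0,0,0.01,0.05,0,0,0,0,0.01,0.05,0,0,0,0,0,0.06,0,0,0,0])

```text
time: 10.07
tcp_pos: [0.5825, 0.1872, 0.1551]
orientation: [1.403, 1.57, 0.267]
force: [4.8, -0.9, 5.3]
width: 0.253
```

Emit:
servo_tool(rows=[0.01,0.05,0,0,0,0,0.01,0.05,0,0,0,0,0,0.06,0,0,0,0,0.01,0.05,0,0,0,0,0,0.06,0,0,0,0])

```text
time: 10.48
tcp_pos: [0.583, 0.1894, 0.1549]
orientation: [-0.494, 1.567, -1.632]
force: [5.7, -10.8, 5.9]
width: 0.251
```

Emit:
servo_tool(rows=[0.01,0.05,0,0,0,0,0,0.05,0,0,0,0,0,0.06,0,0,0,0,0,0.05,0,0,0,0,0,0.06,0,0,0,0])

```text
time: 10.9
tcp_pos: [0.5835, 0.1929, 0.1548]
orientation: [-0.501, 1.565, -1.64]
force: [6.0, -13.5, 6.0]
width: 0.253
```

Emit:
servo_tool(rows=[0,0.05,0,0,0,0,-0.01,0.05,0,0,0,0,0,0.06,0,0,0,0,0,0.05,0,0,0,0,-0.01,0.06,0,0,0,0])

```text
time: 11.32
tcp_pos: [0.5835, 0.1985, 0.1549]
orientation: [-0.337, 1.565, -1.476]
force: [7.3, -12.9, 7.0]
width: 0.25
```

Emit:
servo_tool(rows=[-0.01,0.05,0,0,0,0,0,0.05,0,0,0,0,-0.01,0.06,0,0,0,0,-0.01,0.05,0,0,0,0,-0.01,0.05,0,0,0,0])

```text
time: 11.73
tcp_pos: [0.5831, 0.2041, 0.1551]
orientation: [-0.16, 1.566, -1.299]
force: [8.0, -11.9, 5.6]
width: 0.255
```

Emit:
servo_tool(rows=[-0.01,0.06,0,0,0,0,-0.02,0.05,0,0,0,0,-0.01,0.05,0,0,0,0,-0.01,0.05,0,0,0,0,-0.02,0.06,0,0,0,0])

```text
time: 12.15
tcp_pos: [0.5822, 0.2097, 0.1552]
orientation: [0.037, 1.566, -1.102]
force: [9.3, -12.0, 4.9]
width: 0.252
```

```bash
python3 - <<'E'
import numpy as np
from scipy.optimize import least_squares as ls
A=np.array([(.5656,.1536),(.5726,.1619),(.578,.1715),(.5799,.1764),(.5814,.1818),(.5825,.1872),(.583,.1894),(.5835,.1929),(.5835,.1985),(.5831,.2041),(.5822,.2097)])
for Q in(A[:6],A):
  f=lambda c:np.hypot(*(Q-c).T)-.062
  c=ls(f,[.52,.197]).x; print(c,(f(c)*1e3).round(2)); d=A-c; print(np.degrees(np.arctan2(d[:,1],d[:,0])).round(1))
E
```

```text
[0.52131839 0.19685769] [-0.1   0.06  0.1   0.05 -0.06 -0.06]
[-44.3 -34.3 -24.1 -19.3 -14.1  -9.   -6.9  -3.6   1.5   6.7  11.9]
[0.52148092 0.19713439] [-0.02  0.09  0.06 -0.01 -0.15 -0.18  0.    0.16  0.03  0.01  0.01]
[-44.6 -34.6 -24.4 -19.5 -14.4  -9.2  -7.2  -3.9   1.3   6.4  11.7]
```

```bash
python3 - <<'E'
from h import *
t=capture("top");s=capture("side");print(get_state()['tcp_pos'],get_state()['time'])
crop(t,230,180,100,110,5,"pics/t6.png"); crop(s,240,200,100,100,6,"pics/s6.png")
E
```

```text
[0.58212485 0.21011526 0.15520928] 12.25
```

View pics/s6.png

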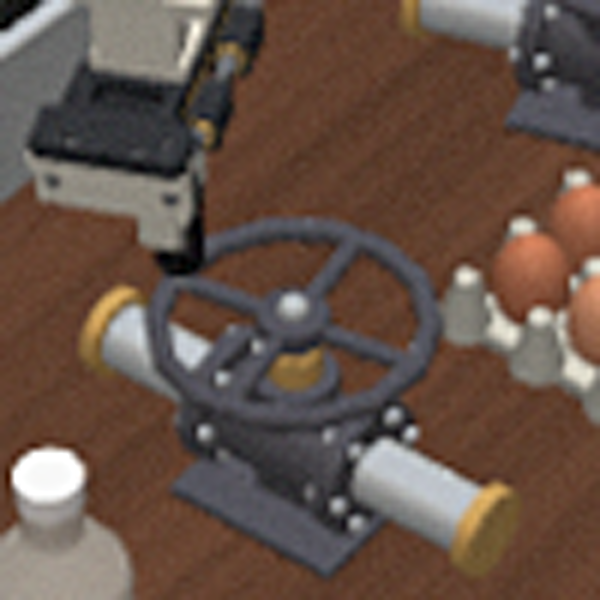

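View pics/t6.png

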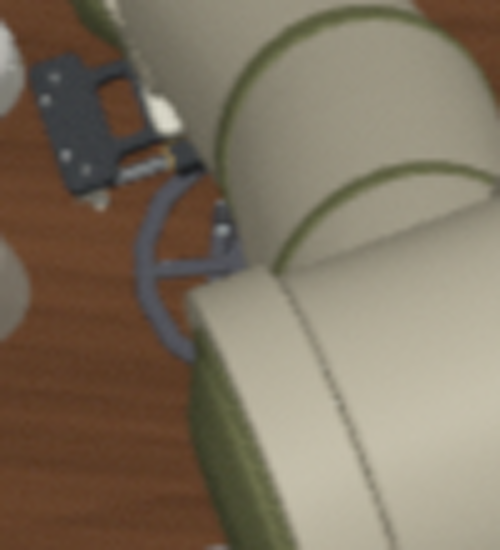

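Force jumped from about 1 N to about 13 N at a TCP angle of about −7°, where the TCP also stalled. That is the end of the slack, roughly 37° from the start, so the target is about 353°. Circle fit puts the centre at (0.5214, 0.197).

```bash
sed -i 's/r=.062/r=.063/' arc.py; python3 arc.py 16.4 3 20 .0017 .0009
```

```text
31.4 [0.03, 0.2, 0, 0, 0, 0, -0.05, 0.16, 0, 0, 0, 0, -0.07, 0.15, 0, 0, 0, 0, -0.08, 0.14, 0, 0, 0, 0, -0.08, 0.15, 0, 0, 0, 0]
46.4 [-0.09, 0.14, 0, 0, 0, 0, -0.09, 0.13, 0, 0, 0, 0, -0.11, 0.13, 0, 0, 0, 0, -0.11, 0.12, 0, 0, 0, 0, -0.11, 0.12, 0, 0, 0, 0]
61.4 [-0.13, 0.11, 0, 0, 0, 0, -0.12, 0.1, 0, 0, 0, 0, -0.14, 0.1, 0, 0, 0, 0, -0.14, 0.09, 0, 0, 0, 0, -0.14, 0.08, 0, 0, 0, 0]
76.4 [-0.15, 0.08, 0, 0, 0, 0, -0.15, 0.06, 0, 0, 0, 0, -0.15, 0.06, 0, 0, 0, 0, -0.16, 0.05, 0, 0, 0, 0, -0.16, 0.05, 0, 0, 0, 0]
91.4 [-0.16, 0.03, 0, 0, 0, 0, -0.16, 0.03, 0, 0, 0, 0, -0.16, 0.02, 0, 0, 0, 0, -0.17, 0, 0, 0, 0, 0, -0.16, 0, 0, 0, 0, 0]
106.4 [-0.17, -0, 0, 0, 0, 0, -0.16, -0.02, 0, 0, 0, 0, -0.17, -0.03, 0, 0, 0, 0, -0.16, -0.03, 0, 0, 0, 0, -0.16, -0.04, 0, 0, 0, 0]
121.4 [-0.15, -0.05, 0, 0, 0, 0, -0.16, -0.06, 0, 0, 0, 0, -0.15, -0.07, 0, 0, 0, 0, -0.15, -0.07, 0, 0, 0, 0, -0.14, -0.09, 0, 0, 0, 0]
136.4 [-0.14, -0.09, 0, 0, 0, 0, -0.13, -0.09, 0, 0, 0, 0, -0.13, -0.11, 0, 0, 0, 0, -0.12, -0.11, 0, 0, 0, 0, -0.12, -0.11, 0, 0, 0, 0]
151.4 [-0.11, -0.12, 0, 0, 0, 0, -0.1, -0.13, 0
[... 820 characters left out ...]
0, 0, 0, 0, 0.14, -0.09, 0, 0, 0, 0, 0.15, -0.08, 0, 0, 0, 0]
256.4 [0.14, -0.08, 0, 0, 0, 0, 0.15, -0.06, 0, 0, 0, 0, 0.16, -0.06, 0, 0, 0, 0, 0.15, -0.05, 0, 0, 0, 0, 0.16, -0.05, 0, 0, 0, 0]
271.4 [0.16, -0.03, 0, 0, 0, 0, 0.17, -0.03, 0, 0, 0, 0, 0.16, -0.01, 0, 0, 0, 0, 0.17, -0.01, 0, 0, 0, 0, 0.16, -0, 0, 0, 0, 0]
286.4 [0.16, 0, 0, 0, 0, 0, 0.17, 0.02, 0, 0, 0, 0, 0.16, 0.03, 0, 0, 0, 0, 0.16, 0.03, 0, 0, 0, 0, 0.16, 0.04, 0, 0, 0, 0]
301.4 [0.16, 0.05, 0, 0, 0, 0, 0.15, 0.06, 0, 0, 0, 0, 0.15, 0.07, 0, 0, 0, 0, 0.15, 0.07, 0, 0, 0, 0, 0.14, 0.09, 0, 0, 0, 0]
316.4 [0.14, 0.09, 0, 0, 0, 0, 0.14, 0.09, 0, 0, 0, 0, 0.12, 0.11, 0, 0, 0, 0, 0.13, 0.11, 0, 0, 0, 0, 0.11, 0.11, 0, 0, 0, 0]
```

Emit:
servo_tool(rows=[0.03,0.2,0,0,0,0,-0.05,0.16,0,0,0,0,-0.07,0.15,0,0,0,0,-0.08,0.14,0,0,0,0,-0.08,0.15,0,0,0,0])

```text
time: 12.67
tcp_pos: [0.5768, 0.2262, 0.1551]
orientation: [-0.031, 1.566, -1.169]
force: [7.6, -10.6, 4.9]
width: 0.254
```

Emit:
servo_tool(rows=[-0.09,0.14,0,0,0,0,-0.09,0.13,0,0,0,0,-0.11,0.13,0,0,0,0,-0.11,0.12,0,0,0,0,-0.11,0.12,0,0,0,0])

```text
time: 13.08
tcp_pos: [0.5673, 0.2398, 0.1553]
orientation: [0.409, 1.567, -0.729]
force: [9.8, -9.3, 4.4]
width: 0.25
```

Emit:
servo_tool(rows=[-0.13,0.11,0,0,0,0,-0.12,0.1,0,0,0,0,-0.14,0.1,0,0,0,0,-0.14,0.09,0,0,0,0,-0.14,0.08,0,0,0,0])

```text
time: 13.5
tcp_pos: [0.5543, 0.2503, 0.1554]
orientation: [0.834, 1.566, -0.304]
force: [11.4, -7.2, 3.9]
width: 0.253
```

Emit:
servo_tool(rows=[-0.15,0.08,0,0,0,0,-0.15,0.06,0,0,0,0,-0.15,0.06,0,0,0,0,-0.16,0.05,0,0,0,0,-0.16,0.05,0,0,0,0])

```text
time: 13.92
tcp_pos: [0.5392, 0.2572, 0.1555]
orientation: [1.143, 1.566, 0.005]
force: [12.8, -5.2, 2.7]
width: 0.254
```

```bash
cat > ang.py <<'E'
from workcell import *
import numpy as np
s=get_state();d=s['tcp_pos'][:2]-np.array([.5214,.1970]);print("t",s['time'],"ang",np.degrees(np.arctan2(d[1],d[0]))%360,"r",np.hypot(*d),s['tcp_pos'],s['force'].round(1),s['width'],s['joint_positions'].round(2))
E
python3 ang.py
```

```text
t 13.9167 ang 73.49843683200162 r 0.06276625278771503 [0.53922822 0.25718104 0.15551847] [12.8 -5.2  2.7] 0.2541868016174944 [-0.42  0.53 -0.17  1.95  0.14  0.67 -1.82]
```

Good: steady tangential force and the lag is small. Continuing.

Emit:
servo_tool(rows=[-0.16,0.03,0,0,0,0,-0.16,0.03,0,0,0,0,-0.16,0.02,0,0,0,0,-0.17,0,0,0,0,0,-0.16,0,0,0,0,0])

```text
time: 14.33
tcp_pos: [0.5232, 0.2598, 0.1556]
orientation: [1.398, 1.565, 0.261]
force: [12.9, -1.8, 0.6]
width: 0.25
```

Emit:
servo_tool(rows=[-0.17,0,0,0,0,0,-0.16,-0.02,0,0,0,0,-0.17,-0.03,0,0,0,0,-0.16,-0.03,0,0,0,0,-0.16,-0.04,0,0,0,0])

```text
time: 14.75
tcp_pos: [0.5069, 0.2582, 0.1556]
orientation: [1.563, 1.564, 0.426]
force: [13.1, 0.8, -0.8]
width: 0.248
```

Emit:
servo_tool(rows=[-0.15,-0.05,0,0,0,0,-0.16,-0.06,0,0,0,0,-0.15,-0.07,0,0,0,0,-0.15,-0.07,0,0,0,0,-0.14,-0.09,0,0,0,0])

```text
time: 15.17
tcp_pos: [0.4918, 0.2527, 0.1556]
orientation: [1.753, 1.563, 0.617]
force: [12.5, 3.3, -2.4]
width: 0.254
```

Emit:
servo_tool(rows=[-0.14,-0.09,0,0,0,0,-0.13,-0.09,0,0,0,0,-0.13,-0.11,0,0,0,0,-0.12,-0.11,0,0,0,0,-0.12,-0.11,0,0,0,0])

```text
time: 15.58
tcp_pos: [0.4786, 0.2436, 0.1555]
orientation: [1.906, 1.563, 0.771]
force: [12.4, 7.8, -4.8]
width: 0.251
```

```bash
python3 ang.py
```

```text
t 15.5833 ang 132.54297076776362 r 0.06326936025698918 [0.47862087 0.24361499 0.1555039 ] [12.4  7.8 -4.8] 0.2509021001984852 [-0.45  0.46 -0.18  2.09  0.14  0.59 -1.86]
```

Emit:
servo_tool(rows=[-0.11,-0.12,0,0,0,0,-0.1,-0.13,0,0,0,0,-0.1,-0.14,0,0,0,0,-0.09,-0.13,0,0,0,0,-0.08,-0.15,0,0,0,0])

```text
time: 16.0
tcp_pos: [0.4682, 0.2313, 0.1554]
orientation: [2.075, 1.563, 0.941]
force: [7.7, 10.4, -4.3]
width: 0.252
```

Emit:
servo_tool(rows=[-0.08,-0.14,0,0,0,0,-0.06,-0.15,0,0,0,0,-0.06,-0.16,0,0,0,0,-0.06,-0.15,0,0,0,0,-0.04,-0.16,0,0,0,0])

```text
time: 16.42
tcp_pos: [0.4612, 0.2165, 0.1552]
orientation: [2.248, 1.564, 1.115]
force: [5.8, 12.1, -3.0]
width: 0.254
```

Emit:
servo_tool(rows=[-0.03,-0.16,0,0,0,0,-0.03,-0.17,0,0,0,0,-0.02,-0.16,0,0,0,0,-0.01,-0.17,0,0,0,0,0,-0.16,0,0,0,0])

```text
time: 16.83
tcp_pos: [0.4582, 0.2001, 0.155]
orientation: [2.505, 1.565, 1.372]
force: [0.9, 13.6, -2.1]
width: 0.255
```

Emit:
servo_tool(rows=[0.01,-0.17,0,0,0,0,0.02,-0.16,0,0,0,0,0.02,-0.16,0,0,0,0,0.04,-0.16,0,0,0,0,0.04,-0.16,0,0,0,0])

```text
time: 17.25
tcp_pos: [0.4596, 0.1836, 0.1549]
orientation: [2.894, 1.566, 1.762]
force: [-2.2, 13.4, 1.0]
width: 0.252
```

```bash
python3 ang.py
```

```text
t 17.25 ang 192.26271490160332 r 0.06320026702679869 [0.45964171 0.18357661 0.15486815] [-2.2 13.4  1. ] 0.2522868974081671 [-0.35  0.43 -0.19  2.17  0.14  0.55 -1.78]
```

Emit:
servo_tool(rows=[0.05,-0.16,0,0,0,0,0.06,-0.15,0,0,0,0,0.07,-0.16,0,0,0,0,0.07,-0.14,0,0,0,0,0.08,-0.15,0,0,0,0])

```text
time: 17.67
tcp_pos: [0.4653, 0.168, 0.1547]
orientation: [-2.95, 1.566, 2.201]
force: [-4.8, 12.6, 3.2]
width: 0.254
```

Emit:
servo_tool(rows=[0.09,-0.13,0,0,0,0,0.1,-0.14,0,0,0,0,0.1,-0.13,0,0,0,0,0.11,-0.12,0,0,0,0,0.12,-0.12,0,0,0,0])

```text
time: 18.08
tcp_pos: [0.4747, 0.1547, 0.1545]
orientation: [-2.529, 1.565, 2.622]
force: [-6.9, 10.6, 5.0]
width: 0.25
```

Emit:
servo_tool(rows=[0.12,-0.11,0,0,0,0,0.13,-0.1,0,0,0,0,0.13,-0.1,0,0,0,0,0.14,-0.09,0,0,0,0,0.15,-0.08,0,0,0,0])

```text
time: 18.5
tcp_pos: [0.4871, 0.1444, 0.1544]
orientation: [-2.231, 1.564, 2.919]
force: [-10.3, 9.1, 9.0]
width: 0.255
```

Emit:
servo_tool(rows=[0.14,-0.08,0,0,0,0,0.15,-0.06,0,0,0,0,0.16,-0.06,0,0,0,0,0.15,-0.05,0,0,0,0,0.16,-0.05,0,0,0,0])

```text
time: 18.92
tcp_pos: [0.5014, 0.1377, 0.1542]
orientation: [-2.042, 1.562, 3.108]
force: [-11.7, 6.7, 9.5]
width: 0.253
```

```bash
python3 ang.py;  python3 - <<'E'
from h import *
s=capture("side")
crop(s,200,160,140,140,4,"pics/s7.png")
E
```

```text
t 18.9167 ang 251.35107022669604 r 0.06258393216168474 [0.50138763 0.13770199 0.15416061] [-11.7   6.7   9.5] 0.25265830115305055 [-0.24  0.46 -0.19  2.11  0.14  0.59 -1.66]
```

View pics/s7.png

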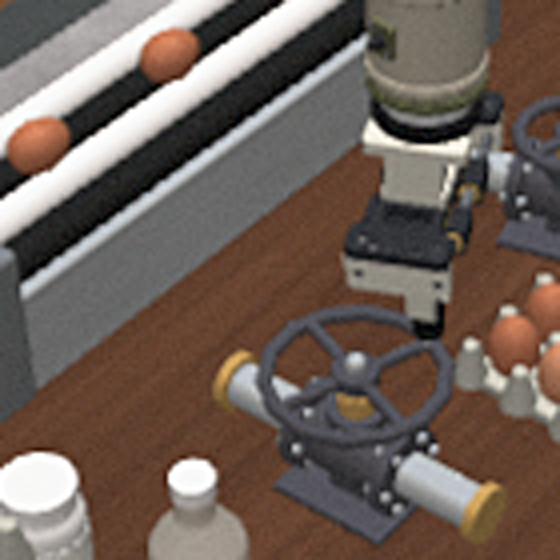

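The handle follows, now at about 251°, and nothing else has been disturbed.

Emit:
servo_tool(rows=[0.16,-0.03,0,0,0,0,0.17,-0.03,0,0,0,0,0.16,-0.01,0,0,0,0,0.17,-0.01,0,0,0,0,0.16,0,0,0,0,0])

```text
time: 19.38
tcp_pos: [0.5172, 0.1348, 0.1541]
orientation: [-1.875, 1.56, -3.01]
force: [-12.9, 2.0, 13.1]
width: 0.255
```

Emit:
servo_tool(rows=[0.16,0,0,0,0,0,0.17,0.02,0,0,0,0,0.16,0.03,0,0,0,0,0.16,0.03,0,0,0,0,0.16,0.04,0,0,0,0])

```text
time: 19.8
tcp_pos: [0.5331, 0.1359, 0.1539]
orientation: [-1.751, 1.559, -2.886]
force: [-13.5, -3.8, 12.0]
width: 0.253
```

Emit:
servo_tool(rows=[0.16,0.05,0,0,0,0,0.15,0.06,0,0,0,0,0.15,0.07,0,0,0,0,0.15,0.07,0,0,0,0,0.14,0.09,0,0,0,0])

```text
time: 20.22
tcp_pos: [0.5484, 0.1412, 0.1538]
orientation: [-1.61, 1.559, -2.747]
force: [-10.5, -7.5, 12.1]
width: 0.252
```

Emit:
servo_tool(rows=[0.14,0.09,0,0,0,0,0.14,0.09,0,0,0,0,0.12,0.11,0,0,0,0,0.13,0.11,0,0,0,0,0.11,0.11,0,0,0,0])

```text
time: 20.63
tcp_pos: [0.5623, 0.1498, 0.1538]
orientation: [-1.441, 1.559, -2.579]
force: [-6.4, -12.0, 10.0]
width: 0.252
```

```bash
python3 ang.py; python3 arc.py 316.4 3 2;  python3 arc.py 346.4 1 3
```

```text
t 20.6333 ang 310.8801222164306 r 0.06245806062957963 [0.56227746 0.14977667 0.15378362] [ -6.4 -12.   10. ] 0.2518266395235991 [-0.24  0.52 -0.18  1.98  0.15  0.67 -1.64]
331.4 [0.11, 0.12, 0, 0, 0, 0, 0.1, 0.13, 0, 0, 0, 0, 0.1, 0.13, 0, 0, 0, 0, 0.09, 0.14, 0, 0, 0, 0, 0.08, 0.14, 0, 0, 0, 0]
346.4 [0.08, 0.15, 0, 0, 0, 0, 0.07, 0.15, 0, 0, 0, 0, 0.06, 0.16, 0, 0, 0, 0, 0.05, 0.15, 0, 0, 0, 0, 0.04, 0.16, 0, 0, 0, 0]
351.4 [0.01, 0.05, 0, 0, 0, 0, 0.01, 0.06, 0, 0, 0, 0, 0.01, 0.05, 0, 0, 0, 0, 0.01, 0.06, 0, 0, 0, 0, 0.01, 0.05, 0, 0, 0, 0]
356.4 [0.01, 0.05, 0, 0, 0, 0, 0.01, 0.06, 0, 0, 0, 0, 0, 0.05, 0, 0, 0, 0, 0.01, 0.06, 0, 0, 0, 0, 0, 0.05, 0, 0, 0, 0]
361.4 [0.01, 0.06, 0, 0, 0, 0, -0, 0.05, 0, 0, 0, 0, -0, 0.06, 0, 0, 0, 0, -0, 0.05, 0, 0, 0, 0, -0, 0.06, 0, 0, 0, 0]
```

Emit:
servo_tool(rows=[0.11,0.12,0,0,0,0,0.1,0.13,0,0,0,0,0.1,0.13,0,0,0,0,0.09,0.14,0,0,0,0,0.08,0.14,0,0,0,0])

```text
time: 21.05
tcp_pos: [0.5734, 0.1617, 0.1539]
orientation: [-1.234, 1.56, -2.372]
force: [-3.6, -13.6, 8.1]
width: 0.252
```

Emit:
servo_tool(rows=[0.08,0.15,0,0,0,0,0.07,0.15,0,0,0,0,0.06,0.16,0,0,0,0,0.05,0.15,0,0,0,0,0.04,0.16,0,0,0,0])

```text
time: 21.47
tcp_pos: [0.5812, 0.1767, 0.1541]
orientation: [-0.979, 1.563, -2.118]
force: [2.0, -14.1, 5.9]
width: 0.253
```

Emit:
servo_tool(rows=[0.01,0.05,0,0,0,0,0.01,0.06,0,0,0,0,0.01,0.05,0,0,0,0,0.01,0.06,0,0,0,0,0.01,0.05,0,0,0,0])

```text
time: 21.88
tcp_pos: [0.5829, 0.1822, 0.1542]
orientation: [-0.864, 1.563, -2.003]
force: [3.2, -14.9, 5.5]
width: 0.251
```

```bash
python3 ang.py
```

```text
t 21.8833 ang 346.4668666585074 r 0.06320689333354108 [0.58285194 0.1822091  0.15423456] [  3.2 -14.9   5.5] 0.2510943772434851 [-0.28  0.55 -0.17  1.92  0.15  0.7  -1.68]
```

Emit:
servo_tool(rows=[0.01,0.06,0,0,0,0,0,0.06,0,0,0,0,0.01,0.06,0,0,0,0,0,0.06,0,0,0,0,0,0.05,0,0,0,0])

```text
time: 22.3
tcp_pos: [0.584, 0.1881, 0.1544]
orientation: [-0.696, 1.564, -1.835]
force: [5.7, -14.3, 4.4]
width: 0.254
```

Emit:
servo_tool(rows=[0,0.03,0,0,0,0,0,0,0,0,0,0,0,0,0,0,0,0,0,0,0,0,0,0,0,0,0,0,0,0])

```text
time: 22.72
tcp_pos: [0.5841, 0.1888, 0.1544]
orientation: [-0.676, 1.565, -1.815]
force: [5.7, -13.8, 4.6]
width: 0.252
```

```bash
python3 ang.py;python3 - <<'E'
from h import *
t=capture("top");s=capture("side")
crop(t,230,180,100,110,5,"pics/t8.png"); crop(s,240,200,100,100,6,"pics/s8.png")
E
```

```text
t 22.7167 ang 352.5886179890552 r 0.06322629890400179 [0.58409808 0.18884428 0.15441166] [  5.7 -13.8   4.6] 0.25161702715601086 [-0.29  0.55 -0.17  1.91  0.15  0.7  -1.69]
```

View pics/s8.png

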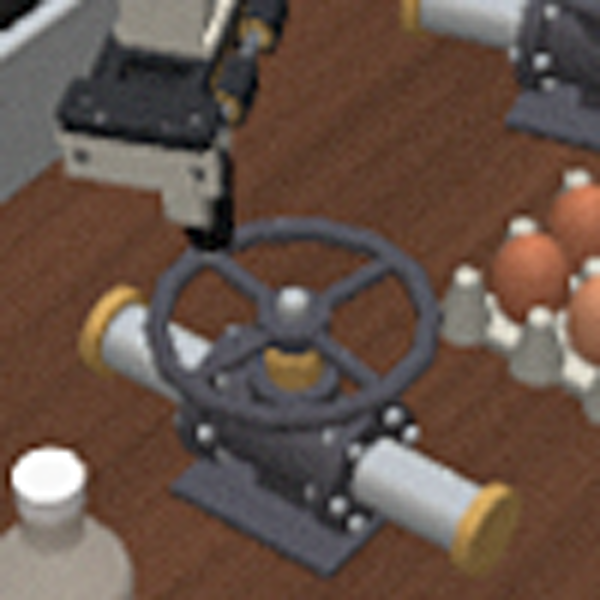

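Unloading the hand by backing the command off to near zero force, which only relaxes the arm. Then opening and lifting.

Emit:
servo_tool(rows=[0.02,-0.05,0,0,0,0,0.02,-0.05,0,0,0,0,0.02,-0.05,0,0,0,0,0.02,-0.05,0,0,0,0,0,0,0,0,0,0])

```text
time: 23.23
tcp_pos: [0.5843, 0.1876, 0.1542]
orientation: [-1.249, 1.566, -2.386]
force: [0.9, -7.0, 3.3]
width: 0.249
```

```bash
python3 ang.py
```

```text
t 23.2333 ang 351.53436571639634 r 0.06360714966077916 [0.58431411 0.187636   0.15420183] [ 0.9 -7.   3.3] 0.2488610674356393 [-0.29  0.55 -0.17  1.91  0.14  0.7  -1.68]
```

Emit:
servo_tool(rows=[0,-0.05,0,0,0,0,0,-0.05,0,0,0,0,0,-0.04,0,0,0,0,0,0,0,0,0,0,0,0,0,0,0,0])

```text
time: 23.65
tcp_pos: [0.5843, 0.187, 0.1544]
orientation: [-1.749, 1.568, -2.884]
force: [-2.5, -1.8, 0.4]
width: 0.253
```

Emit:
servo_tool(rows=[0,0,0,0,0,0,0,0,0,0,0,0,0,0,0,0,0,0,0,0,0,0,0,0,0,0,0,0,0,0], jaw=0.55)

```text
time: 24.07
tcp_pos: [0.5857, 0.1874, 0.155]
orientation: [2.147, 1.57, 1.012]
force: [0.6, 0.0, -0.1]
width: 0.535
```

```bash
python3 ang.py
```

```text
t 24.0667 ang 351.5151826737509 r 0.06502773896364535 [0.58571601 0.18740533 0.15495781] [ 0.6  0.  -0.1] 0.5352045007360896 [-0.28  0.55 -0.18  1.91  0.14  0.7  -1.68]
```

Emit:
servo_tool(rows=[0,0,0.4,0,0,0,0,0,0.8,0,0,0,0,0,1,0,0,0,0,0,1,0,0,0,0,0,1,0,0,0])

```text
time: 24.48
tcp_pos: [0.5856, 0.1871, 0.2404]
orientation: [2.044, 1.571, 0.908]
force: [1.2, 0.3, 0.0]
width: 0.55
```

Emit:
servo_tool(rows=[0,-0.9,0.5,0,0,0,0,-0.9,0,0,0,0,0,-0.9,0,0,0,0,0,-0.9,0,0,0,0,0,-0.9,0,0,0,0])

```text
time: 24.9
tcp_pos: [0.5856, 0.0963, 0.2498]
orientation: [1.358, 1.57, 0.222]
force: [0.5, -0.3, 0.0]
width: 0.552
```

Emit:
servo_tool(rows=[0,-0.9,0,0,0,0,0,-0.9,0,0,0,0,0,-0.9,0,0,0,0,0,-0.9,0,0,0,0,0,-0.9,0,0,0,0])

```text
time: 25.32
tcp_pos: [0.5856, 0.0062, 0.2497]
orientation: [1.34, 1.57, 0.204]
force: [0.1, 0.5, -0.4]
width: 0.553
```

Emit:
servo_tool(rows=[0,-0.9,0,0,0,0,0,-0.9,0,0,0,0,0,-0.9,0,0,0,0,0,-0.9,0,0,0,0,0,-0.5,0,0,0,0])

```text
time: 25.73
tcp_pos: [0.5855, -0.0772, 0.2495]
orientation: [0.088, 1.57, -1.05]
force: [0.5, -0.3, -0.1]
width: 0.551
```

```bash
python3 ang.py;python3 - <<'E'
from h import *
t=capture("top");s=capture("side")
cv2.imwrite("pics/t9f.png",t["img"][:,:,::-1]);cv2.imwrite("pics/s9f.png",s["img"][:,:,::-1])
crop(t,230,180,100,110,5,"pics/t9.png"); crop(s,240,200,100,100,6,"pics/s9.png")
E
```

```text
t 25.7333 ang 283.15523344647164 r 0.28163959736580574 [ 0.58549839 -0.07724854  0.24954515] [ 0.5 -0.3 -0.1] 0.5505028811756848 [ 0.15  0.41 -0.16  1.88  0.09  0.86 -1.19]
```

View pics/t9.png

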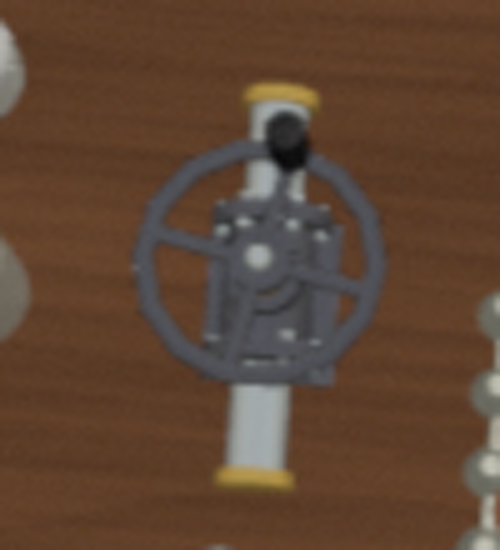

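View pics/s9.png

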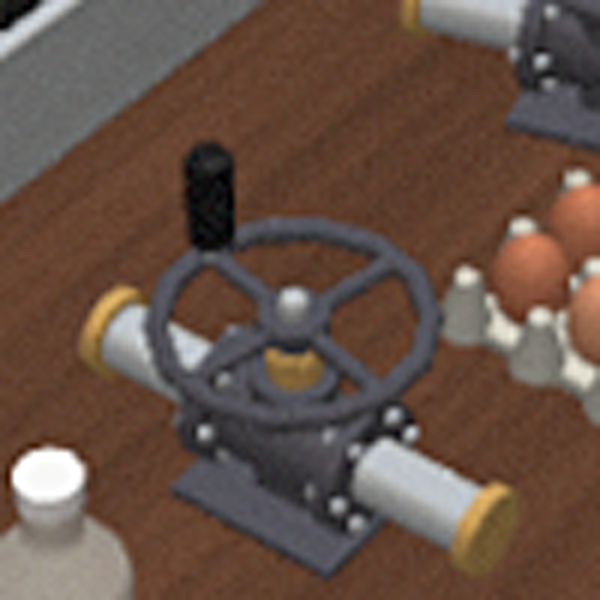

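View pics/s9f.png

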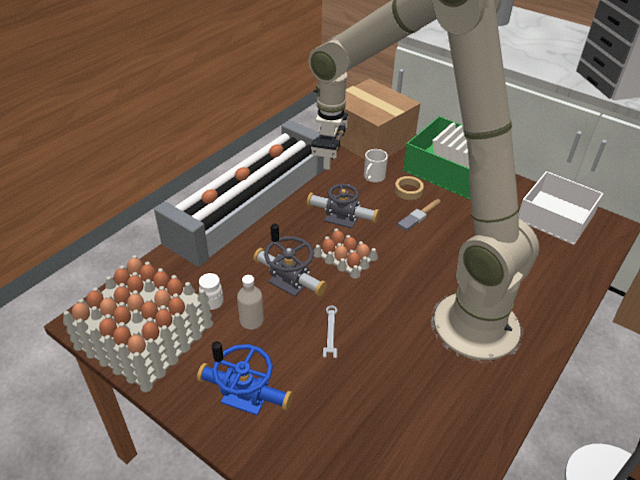

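```bash
python3 - <<'E'
from h import *
t=capture("top");s=capture("side")
def A(pt,ps,z=.155):
  c=np.array([.5214,.197])
  for n,h in(("top",onz(t,*pt,z)),("side",onz(s,*ps,z))):
    d=h-c; print(n,h,np.hypot(*d),np.degrees(np.arctan2(d[1],d[0])))
A((298.2,214.6),(286.2,229.2)); A((286.8,207.2),(274.6,232.6))
a=cv2.imread("pics/side0.png"); b=cv2.imread("pics/s9f.png")
ims=[cv2.resize(i[238:268,270:310],None,fx=10,fy=10,interpolation=cv2.INTER_CUBIC) for i in(a,b)]
cv2.imwrite("pics/cmp.png",np.hstack(ims))
for i in(a,b):
  p=i[243:257,283:295].astype(float).mean(2); w=np.clip(p-120,0,None); yy,xx=np.mgrid[243:257,283:295]; print((w*xx).sum()/w.sum(),(w*yy).sum()/w.sum(),w.sum())
print(pix(s,[.5214,.197,.1335]),pix(s,[.5214,.197,.1375]))
# object shift check
d=np.abs(a.astype(int)-b).max(2)
for n,(x,y,w,h) in dict(tray=(312,225,70,55),bottle=(232,272,36,60),jar=(196,270,30,40),mug=(360,145,30,40),drain=(305,180,75,48)).items(): print(n,np.percentile(d[y:y+h,x:x+w],[50,99]))
E
```

```text
top [0.56544063 0.15301306] 0.062244901011589505 -44.96505703452531
side [0.5639084  0.15321605] 0.06102457128234503 -45.84687222178884
top [0.58368212 0.18639321] 0.06317884618788722 -9.664882003747215
side [0.58071755 0.18531623] 0.06045727706894368 -11.142894563478535
288.4168103448276 250.3060344827586 773.3333333333334
288.4127931769723 249.31727078891257 781.6666666666667
[288.06300565 249.0019378 ] [288.0391369  247.98591966]
tray [ 4. 12.]
bottle [ 4. 12.]
jar [ 3. 11.]
mug [ 4. 11.]
drain [ 4. 13.]
```

View pics/cmp.png

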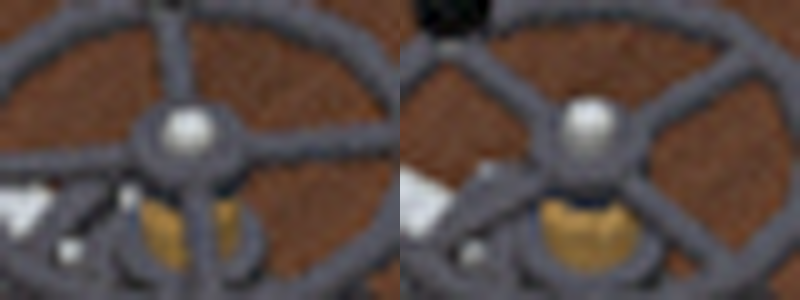

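```bash
python3 -c "
from workcell import *
print(finish_job())"
```

```text
the job is handed in; nothing more can be done
None
```

I wound the rinse valve counter-clockwise by the dark wheel's upright handle, let go, and handed the job in at about 26 s of the 64 s allowed. I count the stem movement as one full turn, to within a degree or two.

- **Slack:** it ended about 37° from the start, where the force at the handle jumped from about 1 N to 11–13 N and the arm stalled.
- **Turn:** from there I wound until the measured angle was 359.6–360° past that point, with about 14 N still on the handle. I eased off to about 3 N, which moved the wheel back by no more than about 1°, into the slack. Then I opened the jaws and moved clear.

**Checks that agree**
- In the camera images the wheel's net rotation is about 395°, which is the slack plus one turn.
- The tray, bottle, jar, mug and drain valve look the same in the side view before and after.

**Checks that disagree**
- **Stem rise:** it moved 0.99 px where a full turn should give 1.02 px. That is about 3.9 mm, or 350° ± 8°, so slightly under the force-and-angle count.
- **Gripper height:** the fingers looked about 32 mm higher in the images than the stated tool geometry predicts. I did not find out why. I gripped 18 mm lower than first planned, and the grip held: the jaw opening matched the 24 mm handle throughout.

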